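Put the topping pot back together on its stand

TASK

Put the cleaned topping pot back together on its round black stand, one piece at a time from the bottom up: first the cold puck (boss upwards) in the stand's dish, then the steel pot on the puck, then the perforated insert upright inside the pot, and last the lid on the insert, each fully seated before the next. Leave the paper cups, the sauce bottle and the scoop jug where they are, and let go of everything at the end.

Things in the scene. Friction and masses are not known exactly. Their poses are not given: they have to be found in the camera images.
- stand_floor (a point): Round black plastic stand, 104 mm across, fixed to the counter: an 8 mm thick base carrying a shallow dish with a 5 mm high steel wall (72 mm inside, 82 mm outside diameter). This point is the centre of the dish's floor, 8 mm above the counter; z is up.
- puck_center (a point): Cold puck: plain white plastic disc, 62 mm diameter, 22 mm thick, with a low central boss on its upper face (40 mm diameter, 5 mm high, bevelled; 27 mm high in all). Lies flat on the counter, boss up. About 0.14 kg. The point is on its axis, 11 mm above its underside; z is up. Seated in the stand's dish it has 5 mm of play all round and stands 17 mm above the dish's wall, so hold it by its upper half.
- pot_center (a point): Bright steel pot, plain straight round wall, open at the top, 66 mm outside diameter, 66 mm high, wall 2.5 mm (61 mm inside), about 0.2 kg, standing upright. Its inner floor is 10 mm above its underside; beneath, its foot is hollow (50 mm diameter, 7 mm deep) and fits over the puck's boss with 5 mm of play, so that the foot rests on the puck's 62 mm face. The point is on its axis, half-way up, 33 mm above its underside; z is up.
- insert_center (a point): Perforated insert: slim straight metal canister with rows of dark round holes, open at the top, 52 mm outside diameter, 94 mm high, wall 2.5 mm (47 mm inside), about 0.12 kg, standing upright. In the pot it stands on the pot's inner floor with 4.5 mm of play all round, and its upper 38 mm stand above the pot's rim: hold it by those. The point is on its axis, half-way up, 47 mm above its underside; z is up.
- lid_knob (a point): White plastic lid: a disc of 62 mm diameter, 6 mm thick, with a round knob on top (24 mm diameter, 28 mm high) and a bevelled plug beneath (38 mm diameter, 9 mm deep) on which it stands on the counter; 43 mm high in all, about 0.06 kg. The plug goes into the insert's mouth with 4.5 mm of play and the disc rests on the insert's rim. The point is in the middle of the knob, 14 mm below its top and 29 mm above the plug's underside; z is up.
- cups_center (a point): Bystander: stack of paper cups upside down, 78 mm across at the counter, 85 mm high. The point is on its axis, half-way up.
- sauce_center (a point): Bystander: closed clear sauce bottle, 58 mm diameter, 150 mm high, upright. The point is on its axis, half-way up.
- jug_center (a point): Bystander: steel jug, 76 mm across and 85 mm high, an ice-cream scoop standing in it up to 175 mm, bowl uppermost. The point is on the jug's axis, half-way up the jug.
There are look-alikes about, which are no part of the job. What is shaped like the part that bears puck_center but pink or turquoise is not meant.

How it is judged:
On the way, in this order (a step that is already met when the one before it is completed fails the run):
1. the puck lies in the stand's dish (z of puck_center in the frame of stand_floor between 0.0085 and 0.0135 m and horizontal distance between puck_center and stand_floor below 0.008 m and angle between puck_center's own z axis and vertical below 0.06 rad), for 0.2 s.
2. the pot stands on the puck in the stand (all of step 1 and z of pot_center in the frame of puck_center between 0.0415 and 0.0465 m and horizontal distance between pot_center and puck_center below 0.008 m and angle between pot_center's own z axis and vertical below 0.06 rad), for 0.2 s.
3. the insert stands in the pot (all of step 2 and z of insert_center in the frame of pot_center between 0.0215 and 0.0265 m and horizontal distance between insert_center and pot_center below 0.008 m and angle between insert_center's own z axis and vertical below 0.06 rad), for 0.2 s.
4. the lid sits on the insert (all of step 3 and z of lid_knob in the frame of insert_center between 0.0645 and 0.0695 m and horizontal distance between lid_knob and insert_center below 0.008 m and angle between lid_knob's own z axis and vertical below 0.06 rad), for 0.2 s.
At the end, for the whole second after the job is handed in: Puck flat in the stand's dish, pot on the puck, insert on the pot's floor, lid's disc on the insert's rim: each at its seated height within 2.5 mm, its axis within 8 mm of the piece below (puck: of the stand), within 3.4 degrees of upright, and all at rest (under 20 mm/s) (all of step 4 and linear speed of each of puck, pot, insert, lid below 0.02 m/s); the robot touches nothing.
It fails at once if the stack of paper cups was moved by more than 30 mm or tipped (distance of cups_center from where it was at the start of the episode above 0.03 m or angle between cups_center's own z axis and vertical above 0.35 rad).
It fails at once if the sauce bottle was moved by more than 30 mm or tipped (distance of sauce_center from where it was at the start of the episode above 0.03 m or angle between sauce_center's own z axis and vertical above 0.35 rad).
It fails at once if the scoop jug was moved by more than 30 mm or tipped (distance of jug_center from where it was at the start of the episode above 0.03 m or angle between jug_center's own z axis and vertical above 0.35 rad).
It also fails if it takes over 120 s, if anything falls off the work surface, if the arm or the gripper's body presses on something with over 40 N, if the wrist force passes 120 N, or if a joint passes its speed limit or range.

ROBOT

A 6-joint arm with a two-finger parallel gripper is mounted at the origin on the work surface. World frame = base frame: x ahead of the robot, y to its left, z up, the work surface at z = 0. Lengths are in m, angles in rad, forces in N, time in s.
With the tool pointing down it reaches from about 0.35 to 0.975 m from the base axis. Payload 4.9 kg.
Tool frame: the origin (TCP) lies midway between the tips of the shut fingers; the grasp point (between the pads) lies 19 mm behind it; z points along the fingers, y is the direction in which the jaws open and shut (so a half turn about z gives the same grasp; the last joint's range is limited). The gripper opens to 85 mm and grips with 20 to 120 N. Pads are 22 mm wide; open, the fingers measure 114 mm over their backs; the gripper's body (76 mm by 85 mm) begins 54 mm behind the grasp point. The pads swing forward as they close: fully open they stand 13 mm farther back than shut.
Start: joints at [1.045, 0.053, 1.613, -0, 1.476, -0.119], TCP at [0.247, 0.574, 0.231] pointing down, gripper open.
Joint ranges: [-3.01, 3.01], [-1.01, 2.22], [0.06, 2.58], [-1.02, 4.17], [0.09, 2.62], [-3.14, 3.14]. Speed limits (rad/s): [2.57, 2.57, 3.14, 3.14, 3.14, 3.14].

INTERFACE

Orientations are given as a rotation vector (axis times angle).
In Python, from station import ctrl, viewer gives the robot as it stands. The module is installed in compiled form; this text tells all that it offers.
- The arm moves only by the shell command python3 -m jog 'ROWS' [FORCE]. ROWS is JSON, a list that holds one entry, the list of rows, each a list of 7 numbers: the shift along the tool's x, y, z in cm, then the turn, a rotation vector about the tool's x, y, z in degrees, then the opening, from 0 (shut) to 1 (fully open). A call has 1 to 5 rows; each row shifts and turns the commanded pose from where the row before left it, along the tool's axes as they then stand; what a row does not reach is not made up. A row lasts 1/12 s, in which the tool goes at most 41.7 mm and 7.16 degrees, less where a joint would pass 70% of its speed; a pose out of reach is approached as far as the arm can. A call is refused whole if a number of a shift passes 4.17 or a number of a turn 7.16, either way. A call with a gripper value outside its range is refused whole. The fingers move at their own pace and stop on an object; FORCE is the grip in N (left out, the last holds). Time passes only in rows, so rows that do not move let the fingers close. It gives the time, the measured TCP pose, the force and the opening at its end, in the units of the state.
- ctrl.get_state(): the state, without advancing time (a new reading comes with each control period).
- viewer.read_camera(name): name is "scene" or "top"; returns the picture (384x512x3 uint8, red, green, blue); there is no depth.
- viewer.camera_model(name): a dict with "mtx" (3x3 intrinsics, pixels), "origin" and "attitude" of the camera in the world. Camera axes: x right, y down, z forward; pixel columns grow to the right and rows downward; lengths in m; the calibration is good to about 2 mm. A picture is of the moment at which its call begins. camera_model takes no time and is no camera call.
- ctrl.job_done(): hands the job in, once; it reports no verdict.
The state is a dict: "t": time; "joint_pos": joint angles; "qd": joint speeds; "tau": joint torques, N m; "eef_pos": TCP position; "tcp_rot": TCP orientation; "force": force on the tool from outside, world axes, zero at the start; "torque": the same for the moment, N m; "opening": finger opening in m.
Only numpy, scipy, OpenCV 4.12 (cv2) and the standard library are available. Lean on these libraries where they do the work, as an engineer would, in place of code of your own. Each camera call takes 0.05 s, during which the arm holds its last target.

## Working session

There is one attempt and no reset: what is moved stays moved. The work goes in short steps, Python scripts to look and compute and a shell command to move; the robot and the scene stay as the last step left them, time stands still between calls to the robot, and variables do not carry over. Pictures are saved under pics/ and viewed, and the job is handed in when it is done.

```bash
mkdir -p pics
python3 - <<'E'
from station import ctrl, viewer
import cv2
for n in("scene","top"):
    im=viewer.read_camera(n); cv2.imwrite(f"pics/{n}0.png",im[:,:,::-1])
    m=viewer.camera_model(n); print(n,m)
print(ctrl.get_state())
E
```

```text
scene {'mtx': array([[473.62951179,   0.        , 256.82616215],
       [  0.        , 473.62951179, 197.54948152],
       [  0.        ,   0.        ,   1.        ]]), 'origin': array([ 1.49725677, -0.0251913 ,  0.79733972]), 'attitude': array([-1.71916429, -1.67119874,  0.80287163])}
top {'mtx': array([[438.48126778,   0.        , 255.90575226],
       [  0.        , 438.48126778, 196.10182458],
       [  0.        ,   0.        ,   1.        ]]), 'origin': array([ 0.37503177, -0.02670494,  1.34054008]), 'attitude': array([-2.0832687 ,  2.13404613, -0.1745175 ])}
{'t': 0.1, 'joint_pos': array([ 1.04499321e+00,  5.33164154e-02,  1.61414363e+00, -1.87033091e-06,
        1.47599653e+00, -1.18988481e-01]), 'qd': array([-0.00138657, -0.00231591, -0.00267835,  0.00011618, -0.00137576,
        0.00101501]), 'tau': array([ 3.23730028e-04, -3.94905317e+01, -3.71362352e+01, -1.24669732e-04,
        3.98000659e-03, -4.16341709e-05]), 'eef_pos': array([0.24701561, 0.57350872, 0.2301779 ]), 'tcp_rot': array([-6.34506033e-01, -3.07624765e+00,  2.77740724e-03]), 'force': array([ 0.85619715, -0.36703919,  0.26440028]), 'torque': array([-0.00091722,  0.03535694,  0.01458083]), 'opening': 0.0849824968622166}
```

View pics/scene0.png

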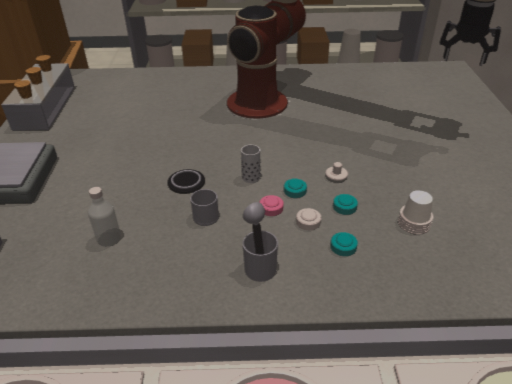

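View pics/top0.png

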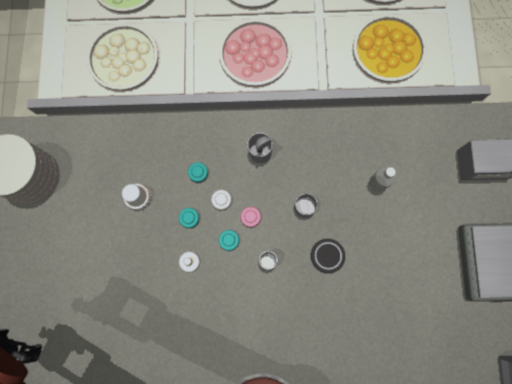

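The top view, where up is +x and left is +y, shows:
- stand (328,256), pot (306,206), insert (268,261), lid (189,262)
- bystanders: cups (135,196), bottle (385,177), jug (260,147)

Puck-shaped candidates are white (221,200), pink (251,217) and turquoise (198,172), (189,218) and (229,240). Only the white one fits the description. I'll confirm it in a crop.

```bash
cat > h.py <<'E'
import numpy as np, cv2
from scipy.spatial.transform import Rotation as R
from station import ctrl, viewer
def ray(n,u,v,z):
    m=viewer.camera_model(n); K=m["mtx"]; A=R.from_rotvec(m["attitude"]).as_matrix()
    d=A@np.linalg.solve(K,[u,v,1]); o=m["origin"]; return o+d*(z-o[2])/d[2]
def proj(n,p):
    m=viewer.camera_model(n); A=R.from_rotvec(m["attitude"]).as_matrix()
    q=m["mtx"]@(A.T@(np.atleast_2d(p)-m["origin"]).T); return (q[:2]/q[2]).T
def ring(n,c,r,z,k=48):
    a=np.linspace(0,2*np.pi,k); return proj(n,np.c_[c[0]+r*np.cos(a),c[1]+r*np.sin(a),0*a+z])
def overlay(n,im,rings,box,s,name):
    x0,y0,x1,y1=box
    o=cv2.resize(im[y0:y1,x0:x1,::-1],None,fx=s,fy=s,interpolation=cv2.INTER_CUBIC)
    for c,r,z,col in rings:
        p=((ring(n,c,r,z)-[x0,y0]+.5)*s).astype(np.int32); cv2.polylines(o,[p],True,col,1)
    cv2.imwrite(f"pics/{name}.png",o)
E
python3 - <<'E'
from h import *
im=cv2.imread("pics/top0.png")[:,:,::-1]
overlay("top",im,[],(170,130,370,280),4,"crop0")
for n,u,v,z in [("stand",328,256,.013),("puck",221,200,.027),("pot",306,205,.066),("insert",268,261,.094),("lid",188,262,.043),("cups",131,193,.085),("jug",260,147,.085),("sauce",390,173,.15)]: print(n,ray("top",u,v,z).round(4))
E
```

```text
stand [ 0.4447 -0.2059  0.013 ]
puck [0.621  0.1125 0.027 ]
pot [ 0.5921 -0.1421  0.066 ]
insert [ 0.4304 -0.0261  0.094 ]
lid [0.435  0.2093 0.043 ]
cups [0.6382 0.372  0.085 ]
jug [ 0.7678 -0.0112  0.085 ]
sauce [ 0.6616 -0.3703  0.15  ]
```

View pics/crop0.png

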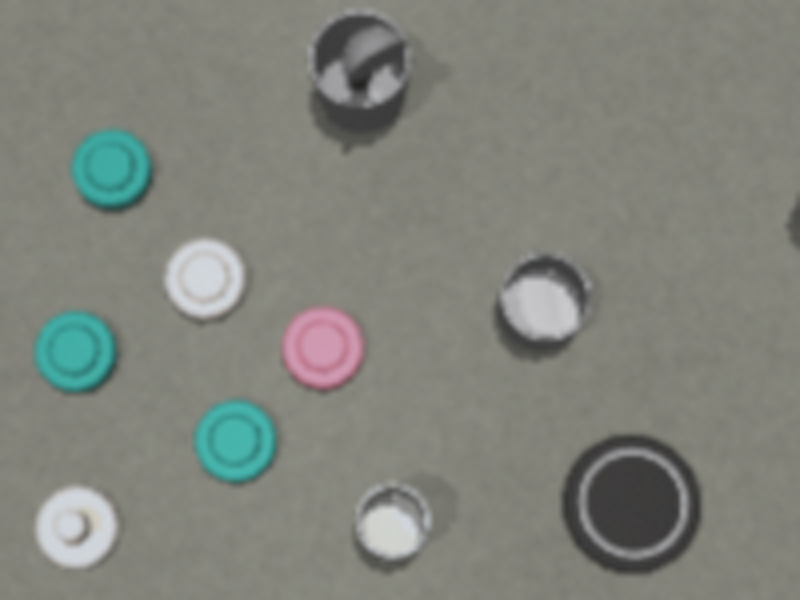

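The crop confirms the puck: the white disc with a flat boss at crop (205,278), full-picture (221,199). The white lid at crop (77,527) has a knob instead. Next I refine the positions with ring overlays in both cameras.

Run:
```python
from h import *
pts=dict(stand=(633.5,502,.013),puck=(205,279,.022),pot=(545,299,.066),insert=(393.5,521,.094),lid=(77,527,.015))
G=(0,255,0);Rr=(0,0,255)
C={}
for k,(x,y,z) in pts.items():
    C[k]=ray("top",170+(x+.5)/4-.5,130+(y+.5)/4-.5,z); print(k,C[k].round(4))
rings=[(C["stand"],.041,.013,G),(C["stand"],.052,.008,Rr),(C["puck"],.031,.022,G),(C["puck"],.031,0,Rr),(C["pot"],.033,.066,G),(C["pot"],.033,0,Rr),(C["insert"],.026,.094,G),(C["insert"],.026,0,Rr),(C["lid"],.031,.015,G),(C["lid"],.012,.043,Rr)]
t=cv2.imread("pics/top0.png")[:,:,::-1];s=cv2.imread("pics/scene0.png")[:,:,::-1]
overlay("top",t,rings,(170,130,370,280),4,"ov_top0"); overlay("scene",s,rings,(160,130,360,280),4,"ov_scene0")
```

```text
stand [ 0.4473 -0.206   0.013 ]
puck [0.6239 0.1134 0.022 ]
pot [ 0.594  -0.1418  0.066 ]
insert [ 0.4335 -0.0262  0.094 ]
lid [0.4381 0.2117 0.015 ]
```

View pics/ov_top0.png

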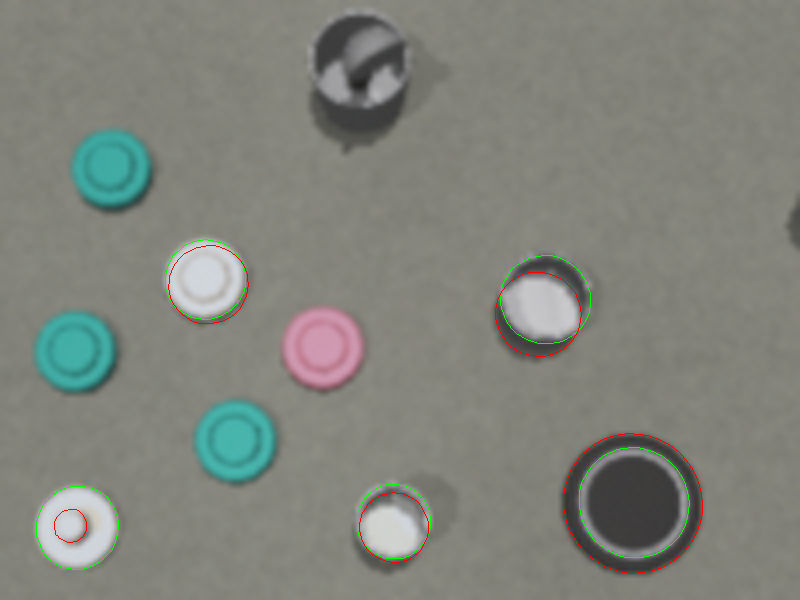

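View pics/ov_scene0.png

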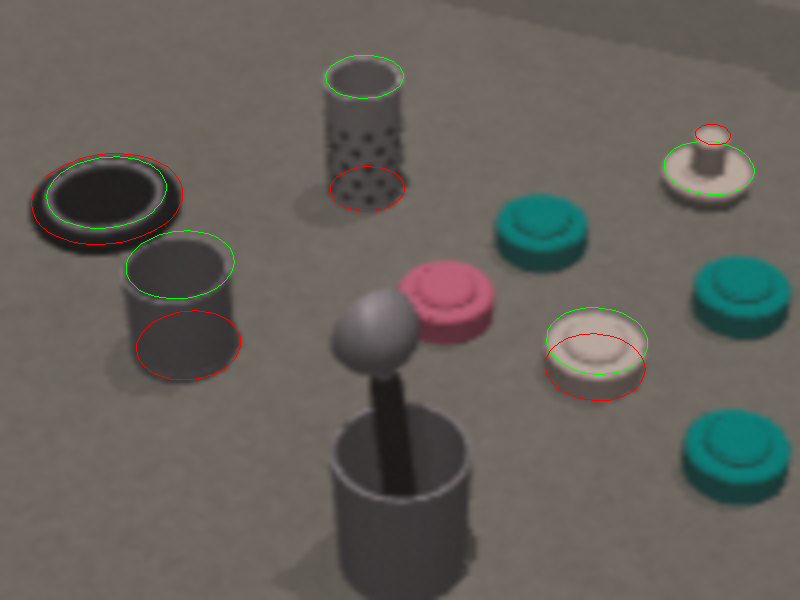

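The rings agree with the pictures within about 1–2 mm in both cameras. First I'll align the jaws with world y, then head for the puck.

```bash
cat > d.py <<'E'
# delta in tool axes (cm) + turn (deg) from measured pose to x y z with jaw along world y
import sys
from h import *
s=ctrl.get_state(); t=np.array([float(a) for a in sys.argv[1:4]])
T=R.from_rotvec(s["tcp_rot"]); W=R.from_matrix([[-1,0,0],[0,1,0],[0,0,-1]])
print("t",round(s["t"],2),"pos",s["eef_pos"].round(4),"tool shift cm",(T.inv().apply(t-s["eef_pos"])*100).round(2),"turn",np.degrees((T.inv()*W).as_rotvec()).round(2),"open",round(s["opening"],4),"F",s["force"].round(1))
E
python3 -m jog '[[[0,0,0,0,0,-5.85,1],[0,0,0,0,0,-5.85,1],[0,0,0,0,0,-5.85,1],[0,0,0,0,0,-5.85,1],[0,0,0,0,0,0,1]]]' 40
python3 d.py .624 .1134 .15
```

```text
t: 0.52
eef_pos: [0.2471, 0.5737, 0.2306]
tcp_rot: [0.005, -3.141, 0.002]
force: [-0.1, -0.6, 0.3]
opening: 0.0854
t 0.52 pos [0.2471 0.5737 0.2306] tool shift cm [-37.54 -46.14   8.09] turn [-0.06 -0.03  0.19] open 0.0854 F [-0.1 -0.6  0.3]
```

```bash
python3 -m jog '[[[-2.3,-2.8,0,0,0,0,1],[-2.3,-2.8,0,0,0,0,1],[-2.3,-2.8,0,0,0,0,1],[-2.3,-2.8,0,0,0,0,1],[-2.3,-2.8,0,0,0,0,1]]]'
python3 -m jog '[[[-2.3,-2.8,0,0,0,0,1],[-2.3,-2.8,0,0,0,0,1],[-2.3,-2.8,0,0,0,0,1],[-2.3,-2.8,0,0,0,0,1],[-2.3,-2.8,0,0,0,0,1]]]'
python3 -m jog '[[[-2.3,-2.8,0,0,0,0,1],[-2.3,-2.8,0,0,0,0,1],[-2.3,-2.8,0,0,0,0,1],[-2.3,-2.8,0,0,0,0,1],[0,0,0,0,0,0,1]]]'
python3 d.py .624 .1134 .15
```

```text
t: 0.93
eef_pos: [0.3631, 0.4327, 0.231]
tcp_rot: [-0.001, -3.141, 0.0]
force: [0.8, 0.2, 0.6]
opening: 0.0854
t: 1.35
eef_pos: [0.4784, 0.2927, 0.2311]
tcp_rot: [-0.002, -3.141, 0.0]
force: [1.3, 0.0, -0.4]
opening: 0.0853
t: 1.77
eef_pos: [0.5728, 0.1777, 0.2308]
tcp_rot: [0.011, 3.141, -0.004]
force: [-1.2, 0.3, -0.1]
opening: 0.0852
t 1.77 pos [0.5728 0.1777 0.2308] tool shift cm [-5.16 -6.38  8.1 ] turn [-0.13  0.05 -0.4 ] open 0.0852 F [-1.2  0.3 -0.1]
```

```bash
python3 -m jog '[[[-2.7,-3.3,0,0,0,0,1],[-2.6,-3.3,0,0,0,0,1],[0,0,2,0,0,0,1],[0,0,2,0,0,0,1],[0,0,2,0,0,0,1]]]'
python3 -m jog '[[[0,0,0,0,0,0,1],[0,0,0,0,0,0,1],[0,0,0,0,0,0,1]]]'
python3 d.py .624 .1134 .1
python3 - <<'E'
from h import *
im=viewer.read_camera("top"); overlay("top",im,[((.6239,.1134),.031,.022,(0,255,0))],(170,130,320,240),5,"t1")
im=viewer.read_camera("scene"); overlay("scene",im,[((.6239,.1134),.031,.022,(0,255,0))],(230,120,380,230),5,"s1")
E
```

```text
t: 2.18
eef_pos: [0.6225, 0.117, 0.1705]
tcp_rot: [0.004, 3.141, 0.0]
force: [-0.2, -0.4, -0.2]
opening: 0.0853
t: 2.43
eef_pos: [0.6225, 0.118, 0.1724]
tcp_rot: [-0.002, 3.14, 0.0]
force: [0.7, 0.3, 0.4]
opening: 0.0854
t 2.43 pos [0.6225 0.118  0.1724] tool shift cm [-0.14 -0.46  7.24] turn [0.01 0.07 0.06] open 0.0854 F [0.7 0.3 0.4]
```

View pics/s1.png

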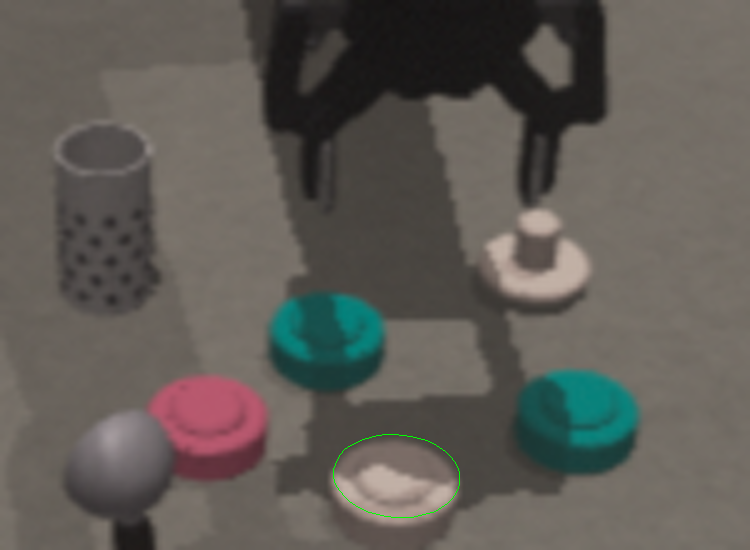

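View pics/t1.png

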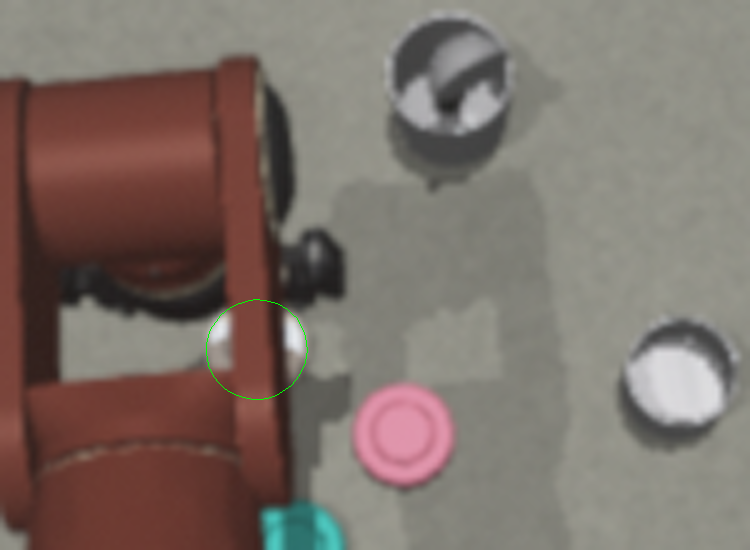

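The gripper is over the puck, with the fingertips at scene-crop (318,205) and (533,200). I'll check this against projection, then descend.

```bash
python3 - <<'E'
from h import *
p=[[.6225,.118+.0425*s,.1724+h] for h in (.010,.013) for s in(-1,1)]
print((proj("scene",p)-[230,120])*5)
E
python3 -m jog '[[[-0.15,-0.4,3,0,0,0,1],[0,0,3,0,0,0,1],[0,0,2.5,0,0,0,1],[0,0,2,0,0,0,1],[0,0,0,0,0,0,1]]]'
python3 -m jog '[[[0,0,0,0,0,0,1],[0,0,0,0,0,0,1]]]'
python3 d.py .624 .1134 .003
```

```text
[[330.26204826 205.8813633 ]
 [518.5159487  201.55820495]
 [330.53162886 200.40277789]
 [519.12145596 196.07615325]]
t: 2.95
eef_pos: [0.6208, 0.1136, 0.0623]
tcp_rot: [0.002, -3.135, 0.001]
force: [-1.3, 0.1, -0.6]
opening: 0.0856
t: 3.12
eef_pos: [0.6253, 0.1139, 0.0689]
tcp_rot: [-0.003, 3.138, 0.0]
force: [0.8, -0.1, -0.0]
opening: 0.0858
t 3.12 pos [0.6253 0.1139 0.0689] tool shift cm [ 0.16 -0.05  6.59] turn [0.01 0.21 0.1 ] open 0.0858 F [ 0.8 -0.1 -0. ]
```

```bash
python3 -m jog '[[[0,0,2,0,0,0,1],[0,0,1.5,0,0,0,1],[0,0,1.2,0,0,0,1],[0,0,0.8,0,0,0,1],[0,0,0.5,0,0,0,1]]]'
python3 -m jog '[[[0,0,0,0,0,0,1],[0,0,0,0,0,0,1],[0,0,0,0,0,0,1]]]'
python3 d.py .624 .1134 .003
python3 - <<'E'
from h import *
im=viewer.read_camera("scene"); overlay("scene",im,[],(250,140,370,230),6,"s2")
E
```

```text
t: 3.53
eef_pos: [0.623, 0.1136, 0.005]
tcp_rot: [0.003, -3.14, 0.0]
force: [0.3, -0.1, -0.2]
opening: 0.0859
t: 3.78
eef_pos: [0.6243, 0.1136, 0.0071]
tcp_rot: [-0.003, 3.14, 0.0]
force: [-0.1, -1.1, -0.1]
opening: 0.085
t 3.78 pos [0.6243 0.1136 0.0071] tool shift cm [ 0.03 -0.02  0.41] turn [0.   0.07 0.09] open 0.085 F [-0.1 -1.1 -0.1]
```

View pics/s2.png

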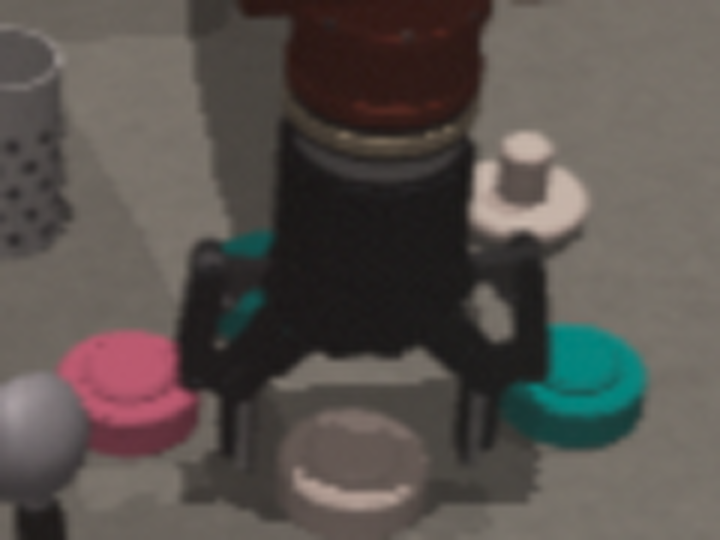

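The fingers straddle the puck: tips at crop (230,455) and (465,455), puck centre at (352,450). I'll go 4 mm lower and close.

```bash
python3 -m jog '[[[0,0,0.4,0,0,0,1],[0,0,0,0,0,0,0.65],[0,0,0,0,0,0,0.6],[0,0,0,0,0,0,0.5],[0,0,0,0,0,0,0.5]]]' 50
python3 -m jog '[[[0,0,0,0,0,0,0.5],[0,0,0,0,0,0,0.5],[0,0,0,0,0,0,0.5]]]'
python3 d.py .624 .1134 .003
python3 - <<'E'
from h import *
im=viewer.read_camera("scene"); overlay("scene",im,[],(250,140,370,230),6,"s3")
E
```

```text
t: 4.25
eef_pos: [0.6242, 0.1136, 0.0029]
tcp_rot: [-0.003, 3.14, -0.0]
force: [0.5, -0.1, 2.9]
opening: 0.0598
t: 4.5
eef_pos: [0.6242, 0.1136, 0.0029]
tcp_rot: [-0.003, 3.14, -0.0]
force: [0.4, -0.2, 4.4]
opening: 0.0598
t 4.5 pos [0.6242 0.1136 0.0029] tool shift cm [ 0.02 -0.02 -0.01] turn [-0.    0.06  0.09] open 0.0598 F [ 0.4 -0.2  4.4]
```

View pics/s3.png

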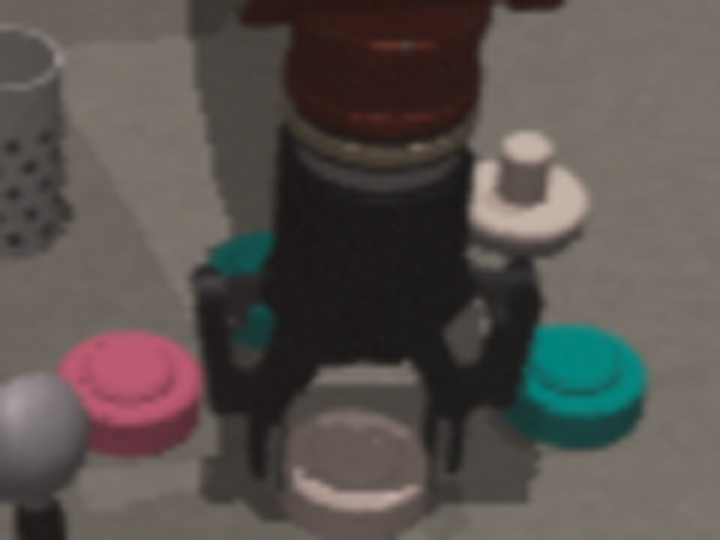

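Gripped, with the opening at 59.8 mm. Lifting and carrying to the stand.

```bash
python3 -m jog '[[[0,0,-1,0,0,0,0.5],[0,0,-2,0,0,0,0.5],[0,0,-3,0,0,0,0.5],[0,0,-3,0,0,0,0.5],[0,0,-3,0,0,0,0.5]]]'
python3 -m jog '[[[1,-1.8,-2,0,0,0,0.5],[1.6,-2.8,0,0,0,0,0.5],[1.8,-3.2,0,0,0,0,0.5],[1.8,-3.2,0,0,0,0,0.5],[1.8,-3.2,0,0,0,0,0.5]]]'
python3 -m jog '[[[1.8,-3.2,0,0,0,0,0.5],[1.8,-3.2,0,0,0,0,0.5],[1.8,-3.2,0,0,0,0,0.5],[1.8,-3.2,0,0,0,0,0.5],[1.5,-2.6,0,0,0,0,0.5]]]'
python3 -m jog '[[[1,-1.6,0,0,0,0,0.5],[0,0,0,0,0,0,0.5],[0,0,0,0,0,0,0.5]]]'
python3 d.py .4476 -.206 .0109
```

```text
t: 4.97
eef_pos: [0.6224, 0.1136, 0.1225]
tcp_rot: [0.002, -3.139, 0.0]
force: [0.9, 0.1, -1.1]
opening: 0.06
t: 5.38
eef_pos: [0.5422, -0.0293, 0.1419]
tcp_rot: [0.004, -3.14, -0.0]
force: [0.1, 0.7, -1.5]
opening: 0.0597
t: 5.8
eef_pos: [0.4551, -0.184, 0.1418]
tcp_rot: [0.001, -3.14, -0.001]
force: [1.5, -0.7, -1.7]
opening: 0.0597
t: 6.05
eef_pos: [0.4463, -0.1989, 0.1419]
tcp_rot: [-0.001, -3.141, -0.002]
force: [0.4, 0.2, -1.4]
opening: 0.0598
t 6.05 pos [ 0.4463 -0.1989  0.1419] tool shift cm [-0.14 -0.72 13.1 ] turn [ 0.06 -0.04 -0.04] open 0.0598 F [ 0.4  0.2 -1.4]
```

```bash
python3 -m jog '[[[-0.1,-0.7,2,0,0,0,0.5],[0,0,3,0,0,0,0.5],[0,0,3,0,0,0,0.5],[0,0,2,0,0,0,0.5],[0,0,1,0,0,0,0.5]]]'
python3 -m jog '[[[0,0,0,0,0,0,0.5],[0,0,0,0,0,0,0.5],[0,0,0,0,0,0,0.5]]]'
python3 d.py .4476 -.206 .0109
python3 - <<'E'
from h import *
G=(0,255,0)
S=(.4473,-.206)
im=viewer.read_camera("scene"); overlay("scene",im,[(S,.041,.013,G)],(130,120,250,210),6,"s4")
im=viewer.read_camera("top"); overlay("top",im,[(S,.041,.013,G)],(270,200,390,290),6,"t4")
E
```

```text
t: 6.47
eef_pos: [0.4463, -0.203, 0.0286]
tcp_rot: [0.005, -3.136, -0.006]
force: [-0.8, 0.5, -1.2]
opening: 0.0597
t: 6.72
eef_pos: [0.4496, -0.206, 0.034]
tcp_rot: [-0.004, 3.139, -0.002]
force: [0.7, 0.6, -1.4]
opening: 0.0595
t 6.72 pos [ 0.4496 -0.206   0.034 ] tool shift cm [0.21 0.01 2.31] turn [-0.09  0.14  0.14] open 0.0595 F [ 0.7  0.6 -1.4]
```

View pics/s4.png

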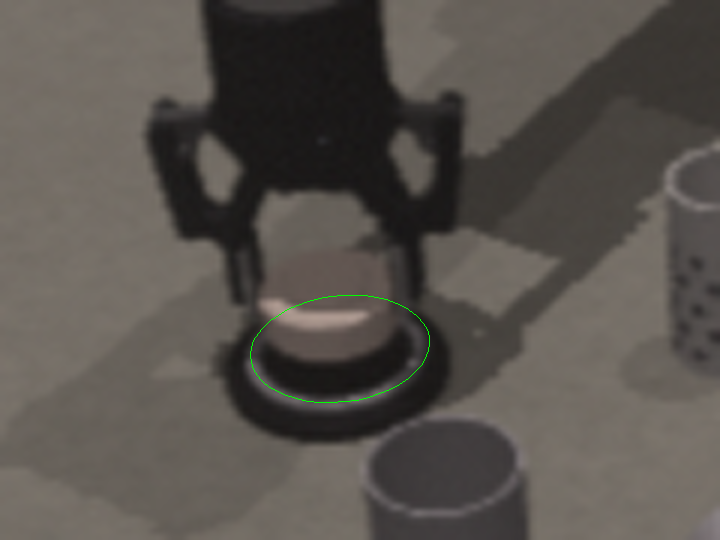

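View pics/t4.png

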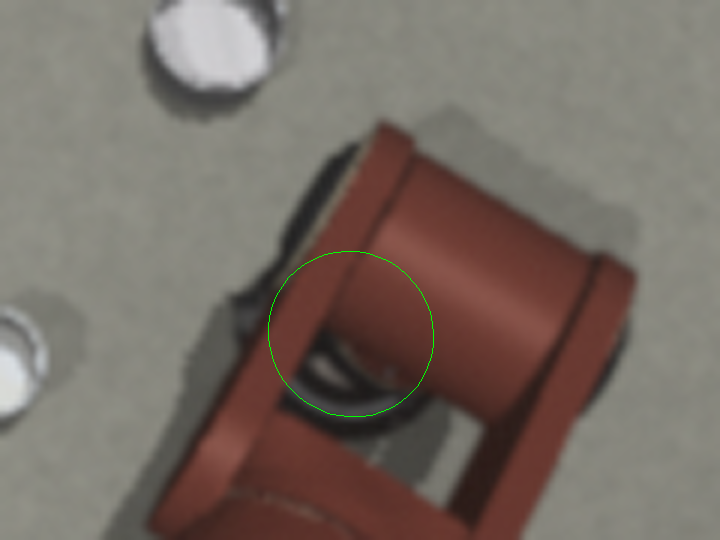

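```bash
python3 - <<'E'
from h import *
print((proj("scene",[[.4473,-.206,.008],[.4493,-.206,.031+.022],[.4473,-.206,.053],[.4473,-.201,.053]])-[130,120]+.5)*6)
E
python3 d.py .4476 -.206 .0109
```

```text
[[341.43190937 356.33532915]
 [330.38795542 279.33900022]
 [330.81069911 276.75505887]
 [341.90656556 276.49981691]]
t 6.82 pos [ 0.4497 -0.2063  0.0343] tool shift cm [0.22 0.04 2.34] turn [-0.11  0.18  0.11] open 0.0597 F [-0.  -0.1 -2.5]
```

Laterally the puck lines up: 11 px left of the stand, as the perspective predicts. I'll correct x by 2 mm and go down.

```bash
python3 -m jog '[[[0.2,0,0.6,0,0,0,0.5],[0,0,0.6,0,0,0,0.5],[0,0,0.5,0,0,0,0.5],[0,0,0.3,0,0,0,0.5],[0,0,0.2,0,0,0,0.5]]]'
python3 -m jog '[[[0,0,0,0,0,0,0.5],[0,0,0,0,0,0,0.5],[0,0,0,0,0,0,0.5]]]'
python3 d.py .4476 -.206 .0109
```

```text
t: 7.23
eef_pos: [0.4456, -0.2054, 0.0108]
tcp_rot: [0.003, -3.139, -0.003]
force: [-10.2, 6.3, 22.5]
opening: 0.0598
t: 7.48
eef_pos: [0.4457, -0.2054, 0.0109]
tcp_rot: [0.003, -3.139, -0.002]
force: [-5.8, 3.1, 8.0]
opening: 0.0597
t 7.48 pos [ 0.4457 -0.2054  0.0109] tool shift cm [-0.19 -0.06 -0.  ] turn [ 0.07 -0.13  0.1 ] open 0.0597 F [-5.8  3.1  8. ]
```

It bottomed at the expected height (z 0.0109). Releasing and rising.

```bash
python3 -m jog '[[[0,0,-0.05,0,0,0,0.8],[0,0,0,0,0,0,0.9],[0,0,0,0,0,0,1],[0,0,0,0,0,0,1],[0,0,0,0,0,0,1]]]'
python3 -m jog '[[[0,0,-1,0,0,0,1],[0,0,-2,0,0,0,1],[0,0,-3,0,0,0,1],[0,0,-3,0,0,0,1],[-2,1,-3,0,0,0,1]]]'
python3 -m jog '[[[-3.5,1.5,0,0,0,0,1],[-3.5,1.5,0,0,0,0,1],[-3,1.5,0,0,0,0,1],[-2,1,0,0,0,0,1],[0,0,0,0,0,0,1]]]'
python3 -m jog '[[[0,0,0,0,0,0,1],[0,0,0,0,0,0,1]]]'
python3 d.py .594 -.1418 .028
python3 - <<'E'
from h import *
G=(0,255,0);S=(.4473,-.206)
im=viewer.read_camera("scene"); overlay("scene",im,[(S,.041,.013,G),(S,.031,.030,(0,0,255))],(130,120,250,210),6,"s5")
im=viewer.read_camera("top"); overlay("top",im,[(S,.041,.013,G),(S,.031,.030,(0,0,255))],(270,200,390,290),6,"t5")
E
```

```text
t: 7.9
eef_pos: [0.4462, -0.2057, 0.0107]
tcp_rot: [-0.002, 3.142, -0.0]
force: [-0.1, 0.2, 0.1]
opening: 0.0853
t: 8.32
eef_pos: [0.4643, -0.1962, 0.1321]
tcp_rot: [-0.002, -3.14, 0.001]
force: [0.3, -1.6, -0.2]
opening: 0.0852
t: 8.73
eef_pos: [0.5893, -0.1387, 0.132]
tcp_rot: [-0.008, 3.139, 0.0]
force: [0.4, 0.7, 0.2]
opening: 0.0853
t: 8.9
eef_pos: [0.5855, -0.1406, 0.1309]
tcp_rot: [0.003, -3.141, 0.0]
force: [-0.4, -0.2, 0.6]
opening: 0.0853
t 8.9 pos [ 0.5855 -0.1406  0.1309] tool shift cm [-0.86 -0.12 10.29] turn [-0.01 -0.04  0.1 ] open 0.0853 F [-0.4 -0.2  0.6]
```

View pics/s5.png

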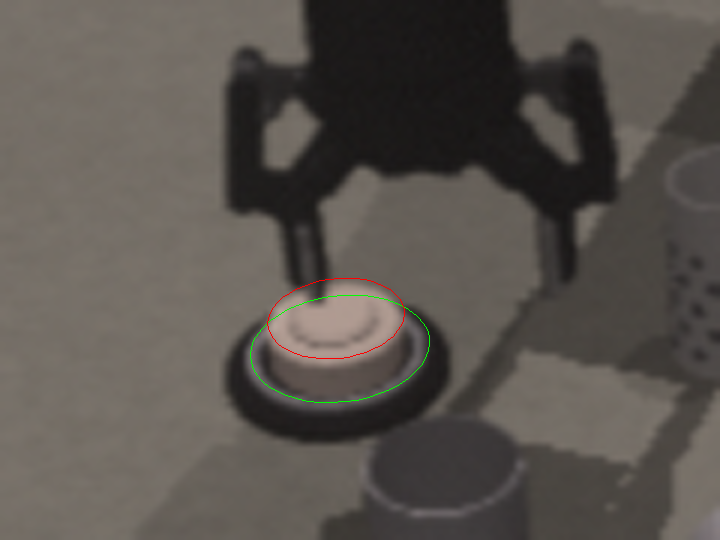

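View pics/t5.png

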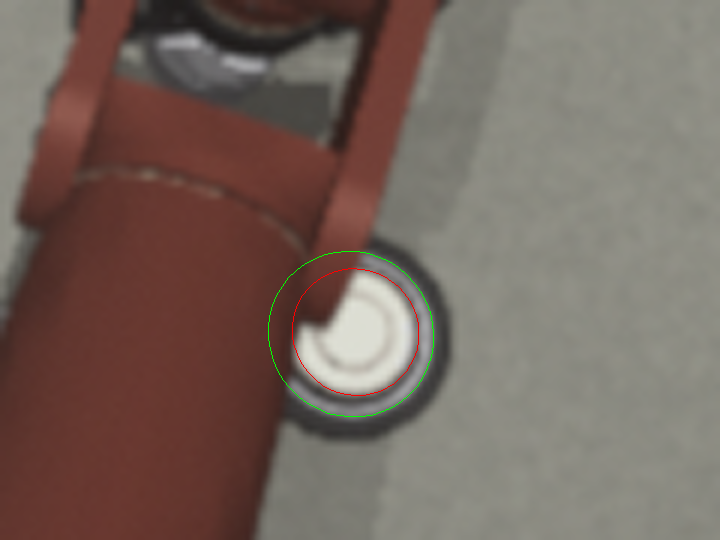

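The puck sits flat in the dish, and its top ring matches the overlay in the top view at crop (355,331). Next is the pot.

```bash
python3 -m jog '[[[-0.85,-0.1,1.5,0,0,0,1],[0,0,2.5,0,0,0,1],[0,0,2.5,0,0,0,1],[0,0,2,0,0,0,1],[0,0,1,0,0,0,1]]]'
python3 -m jog '[[[0,0,0.5,0,0,0,1],[0,0,0,0,0,0,1],[0,0,0,0,0,0,1],[0,0,0,0,0,0,1]]]'
python3 d.py .594 -.1418 .028
python3 - <<'E'
from h import *
im=viewer.read_camera("scene"); overlay("scene",im,[],(140,130,260,220),6,"s6")
E
```

```text
t: 9.42
eef_pos: [0.5918, -0.1414, 0.0327]
tcp_rot: [0.0, -3.137, -0.003]
force: [-0.1, 0.3, 0.6]
opening: 0.0855
t: 9.75
eef_pos: [0.5958, -0.142, 0.0327]
tcp_rot: [-0.002, 3.139, -0.002]
force: [-1.0, -0.8, 1.0]
opening: 0.0855
t 9.75 pos [ 0.5958 -0.142   0.0327] tool shift cm [0.18 0.02 0.47] turn [-0.06  0.16  0.08] open 0.0855 F [-1.  -0.8  1. ]
```

View pics/s6.png

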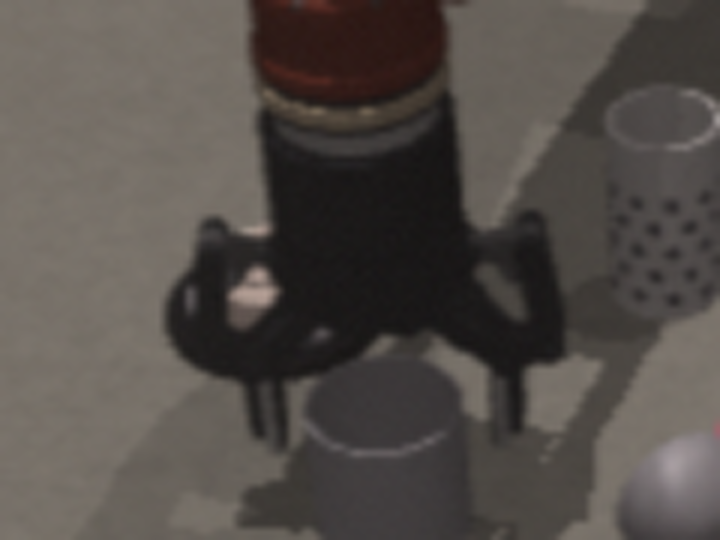

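The fingers straddle the pot: tips at crop (265,440) and (508,435), pot rim from x = 303 to 466. Closing.

```bash
python3 -m jog '[[[0.1,0,0.3,0,0,0,1],[0,0,0,0,0,0,0.7],[0,0,0,0,0,0,0.6],[0,0,0,0,0,0,0.5],[0,0,0,0,0,0,0.5]]]' 50
python3 -m jog '[[[0,0,0,0,0,0,0.5],[0,0,0,0,0,0,0.5],[0,0,0,0,0,0,0.5]]]'
python3 d.py .594 -.1418 .028
```

```text
t: 10.22
eef_pos: [0.5943, -0.1417, 0.0287]
tcp_rot: [-0.003, 3.14, -0.001]
force: [-0.3, -0.2, 3.6]
opening: 0.0653
t: 10.47
eef_pos: [0.5943, -0.1417, 0.0287]
tcp_rot: [-0.003, 3.14, -0.001]
force: [0.1, -0.2, 4.9]
opening: 0.0653
t 10.47 pos [ 0.5943 -0.1417  0.0287] tool shift cm [ 0.03 -0.01  0.07] turn [-0.04  0.08  0.1 ] open 0.0653 F [ 0.1 -0.2  4.9]
```

```bash
python3 -m jog '[[[0,0,-0.7,0,0,0,0.5],[0,0,-1.5,0,0,0,0.5],[0,0,-2.5,0,0,0,0.5],[0,0,-2.5,0,0,0,0.5],[0,0,-1.5,0,0,0,0.5]]]'
python3 -m jog '[[[1.2,-0.5,-0.8,0,0,0,0.5],[2.5,-1.1,0,0,0,0,0.5],[3,-1.3,0,0,0,0,0.5],[3,-1.3,0,0,0,0,0.5],[2.5,-1.1,0,0,0,0,0.5]]]'
python3 -m jog '[[[1.7,-0.7,0,0,0,0,0.5],[0.8,-0.4,0,0,0,0,0.5],[0,0,0,0,0,0,0.5],[0,0,0,0,0,0,0.5],[0,0,0,0,0,0,0.5]]]'
python3 d.py .447 -.206 .0587
```

```text
t: 10.88
eef_pos: [0.5938, -0.1413, 0.1165]
tcp_rot: [-0.003, 3.141, -0.0]
force: [0.3, -0.4, -1.8]
opening: 0.0653
t: 11.3
eef_pos: [0.4691, -0.1943, 0.1215]
tcp_rot: [0.003, -3.139, -0.002]
force: [0.4, -0.9, -2.3]
opening: 0.0656
t: 11.72
eef_pos: [0.4474, -0.2054, 0.1228]
tcp_rot: [-0.003, 3.141, 0.001]
force: [-0.1, -1.0, -1.3]
opening: 0.0651
t 11.72 pos [ 0.4474 -0.2054  0.1228] tool shift cm [ 0.05 -0.06  6.41] turn [0.02 0.02 0.12] open 0.0651 F [-0.1 -1.  -1.3]
```

```bash
python3 -m jog '[[[0.05,-0.06,1,0,0,0,0.5],[0,0,1.5,0,0,0,0.5],[0,0,1.2,0,0,0,0.5],[0,0,0.7,0,0,0,0.5],[0,0,0,0,0,0,0.5]]]'
python3 -m jog '[[[0,0,0,0,0,0,0.5],[0,0,0,0,0,0,0.5]]]'
python3 d.py .447 -.206 .0587
python3 - <<'E'
from h import *
im=viewer.read_camera("scene"); overlay("scene",im,[],(130,110,250,200),6,"s7")
E
```

```text
t: 12.13
eef_pos: [0.4449, -0.205, 0.0759]
tcp_rot: [0.003, -3.137, -0.005]
force: [0.1, 0.9, -2.4]
opening: 0.0653
t: 12.3
eef_pos: [0.4467, -0.2064, 0.0792]
tcp_rot: [-0.003, 3.141, -0.001]
force: [-0.6, 0.1, -2.1]
opening: 0.0653
t 12.3 pos [ 0.4467 -0.2064  0.0792] tool shift cm [-0.03  0.05  2.05] turn [-0.02  0.03  0.1 ] open 0.0653 F [-0.6  0.1 -2.1]
```

View pics/s7.png

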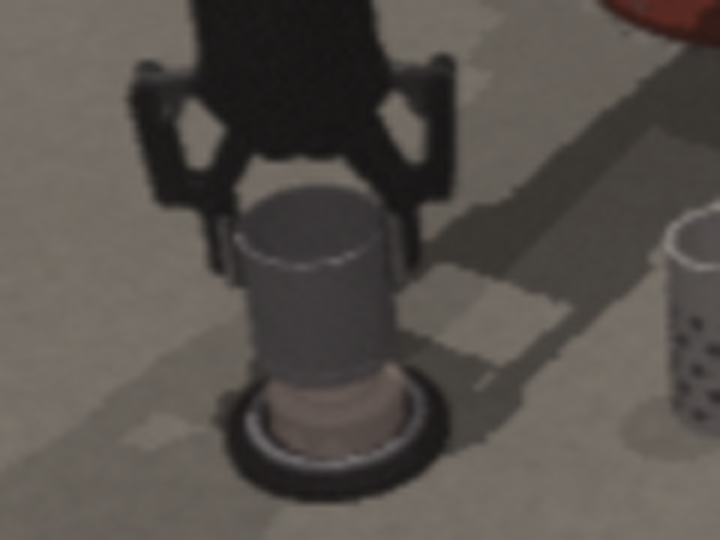

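Run:
```python
from h import *
im=viewer.read_camera("scene"); G=(0,255,0);B=(0,0,255);S=(.4467,-.206)
overlay("scene",im,[(S,.033,.1165,G),(S,.033,.0505,G),((.4473,-.206),.031,.030,B),((.4473,-.206),.052,.008,B)],(150,125,220,200),8,"s8")
```

```text
(no output)
```

View pics/s8.png

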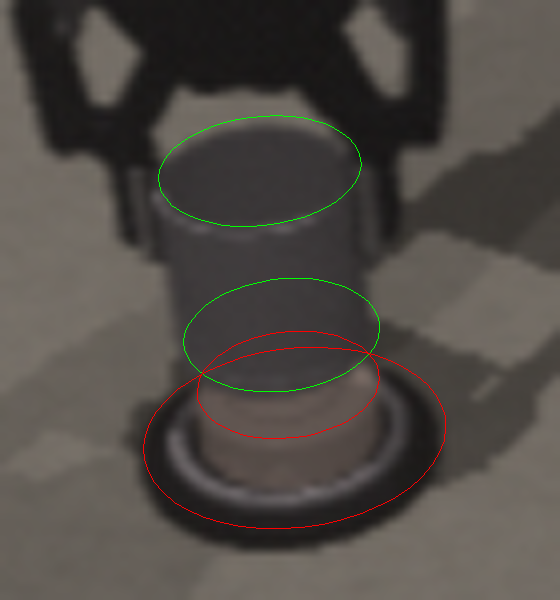

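Pot and puck agree to about 2 mm. I'll nudge +1 mm in y and lower.

```bash
python3 -m jog '[[[0,0.1,0.5,0,0,0,0.5],[0,0,0.5,0,0,0,0.5],[0,0,0.4,0,0,0,0.5],[0,0,0.3,0,0,0,0.5],[0,0,0.2,0,0,0,0.5]]]'
python3 -m jog '[[[0,0,0,0,0,0,0.5],[0,0,0,0,0,0,0.5],[0,0,0,0,0,0,0.5]]]'
python3 d.py .447 -.206 .0587
```

```text
t: 12.82
eef_pos: [0.4458, -0.205, 0.059]
tcp_rot: [0.002, -3.141, -0.001]
force: [-1.3, 0.0, -2.2]
opening: 0.0656
t: 13.07
eef_pos: [0.4463, -0.2053, 0.0599]
tcp_rot: [-0.003, 3.141, -0.0]
force: [0.2, 0.7, -1.5]
opening: 0.0656
t 13.07 pos [ 0.4463 -0.2053  0.0599] tool shift cm [-0.07 -0.07  0.12] turn [-0.01  0.01  0.09] open 0.0656 F [ 0.2  0.7 -1.5]
```

```bash
python3 -m jog '[[[0,0,0.1,0,0,0,0.5],[0,0,0.1,0,0,0,0.5],[0,0,0,0,0,0,0.5],[0,0,0,0,0,0,0.5]]]'
python3 d.py .447 -.206 .0587
```

```text
t: 13.4
eef_pos: [0.4466, -0.2055, 0.0587]
tcp_rot: [-0.003, 3.141, -0.001]
force: [-1.7, 2.5, 4.3]
opening: 0.0651
t 13.4 pos [ 0.4466 -0.2055  0.0587] tool shift cm [-0.04 -0.05  0.  ] turn [-0.02  0.04  0.09] open 0.0651 F [-1.7  2.5  4.3]
```

Contact came at exactly the expected height. Releasing, then moving toward the insert.

```bash
python3 -m jog '[[[0,0,0,0,0,0,0.8],[0,0,0,0,0,0,0.9],[0,0,0,0,0,0,1],[0,0,0,0,0,0,1],[0,0,0,0,0,0,1]]]'
python3 -m jog '[[[0,0,-1,0,0,0,1],[0,0,-2,0,0,0,1],[0,0,-3,0,0,0,1],[0,0,-3,0,0,0,1],[0,0.5,-3,0,0,0,1]]]'
python3 -m jog '[[[0.3,3,0,0,0,0,1],[0.3,4,0,0,0,0,1],[0.4,4,0,0,0,0,1],[0.3,4,0,0,0,0,1],[0,2,0,0,0,0,1]]]'
python3 -m jog '[[[0,0.4,0,0,0,0,1],[0,0,0,0,0,0,1],[0,0,0,0,0,0,1]]]'
python3 d.py .4335 -.0262 .056
python3 - <<'E'
from h import *
G=(0,255,0);S=(.447,-.206)
im=viewer.read_camera("scene"); overlay("scene",im,[(S,.033,.096,G)],(130,110,250,200),6,"s9")
im=viewer.read_camera("top"); overlay("top",im,[(S,.033,.096,G),(S,.052,.008,(0,0,255))],(270,200,390,290),6,"t9")
E
```

```text
t: 13.82
eef_pos: [0.4461, -0.2053, 0.0576]
tcp_rot: [0.002, -3.141, -0.0]
force: [-0.1, -0.2, -0.3]
opening: 0.0855
t: 14.23
eef_pos: [0.446, -0.2006, 0.1797]
tcp_rot: [-0.001, 3.141, -0.001]
force: [0.3, 0.2, 0.1]
opening: 0.0852
t: 14.65
eef_pos: [0.4322, -0.0272, 0.1786]
tcp_rot: [-0.006, 3.14, 0.002]
force: [0.1, -0.8, 0.0]
opening: 0.0851
t: 14.9
eef_pos: [0.4332, -0.0268, 0.1783]
tcp_rot: [-0.003, 3.141, -0.001]
force: [0.2, -0.1, 0.7]
opening: 0.0855
t 14.9 pos [ 0.4332 -0.0268  0.1783] tool shift cm [-0.03  0.07 12.23] turn [-0.05  0.04  0.1 ] open 0.0855 F [ 0.2 -0.1  0.7]
```

View pics/s9.png

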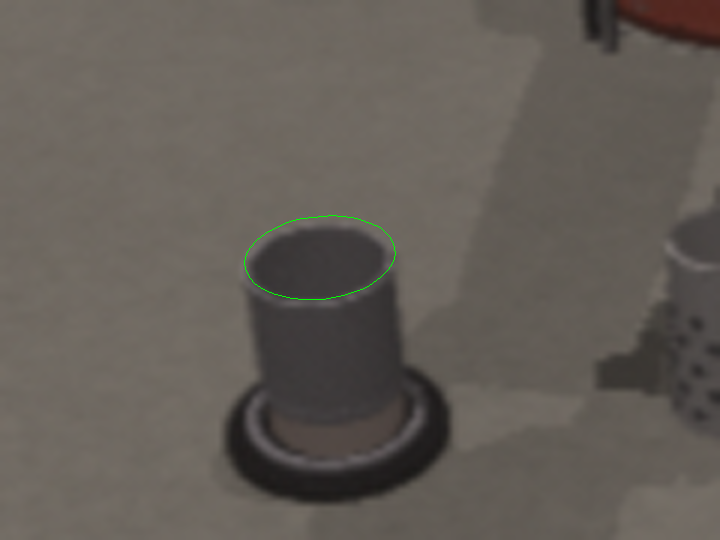

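View pics/t9.png

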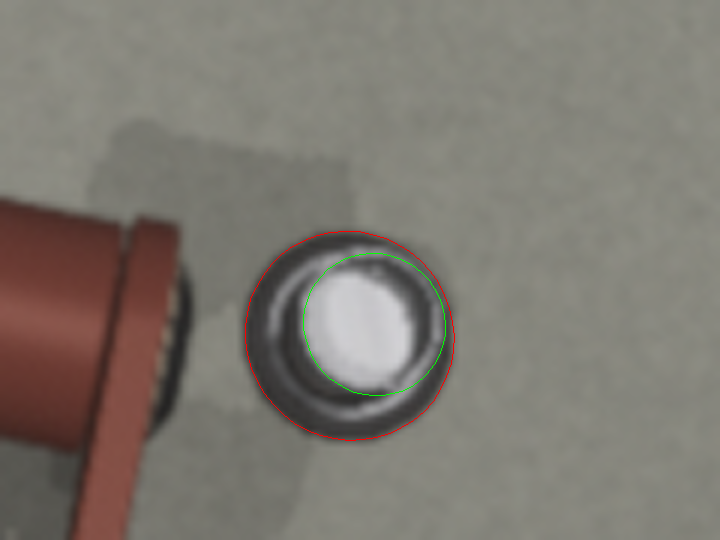

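The pot is seated and upright; its rim in the top view matches the ring. Descending on the insert.

```bash
python3 -m jog '[[[0,0,2,0,0,0,1],[0,0,3,0,0,0,1],[0,0,3,0,0,0,1],[0,0,2,0,0,0,1],[0,0,1,0,0,0,1]]]'
python3 -m jog '[[[0,0,0.6,0,0,0,1],[0,0,0,0,0,0,1],[0,0,0,0,0,0,1],[0,0,0,0,0,0,1]]]'
python3 d.py .4335 -.0262 .059
python3 - <<'E'
from h import *
im=viewer.read_camera("scene"); overlay("scene",im,[],(190,110,310,200),6,"s10")
E
```

```text
t: 15.42
eef_pos: [0.4308, -0.027, 0.0645]
tcp_rot: [-0.001, -3.136, -0.002]
force: [-0.6, -0.3, -0.1]
opening: 0.0852
t: 15.75
eef_pos: [0.4343, -0.0268, 0.0635]
tcp_rot: [-0.002, 3.139, -0.001]
force: [0.4, -0.1, -0.2]
opening: 0.0855
t 15.75 pos [ 0.4343 -0.0268  0.0635] tool shift cm [0.08 0.06 0.45] turn [-0.04  0.17  0.07] open 0.0855 F [ 0.4 -0.1 -0.2]
```

View pics/s10.png

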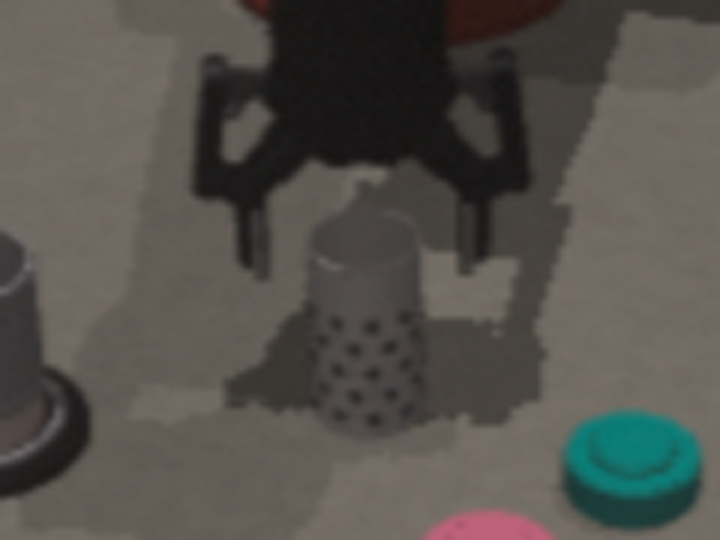

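The insert (crop 312–420) stands centred between the fingers (265 and 460). Closing.

```bash
python3 -m jog '[[[0.05,0,0.4,0,0,0,1],[0,0,0,0,0,0,0.6],[0,0,0,0,0,0,0.5],[0,0,0,0,0,0,0.4],[0,0,0,0,0,0,0.35]]]' 40
python3 -m jog '[[[0,0,0,0,0,0,0.35],[0,0,0,0,0,0,0.35],[0,0,0,0,0,0,0.35],[0,0,0,0,0,0,0.35]]]'
python3 d.py .4335 -.0262 .059
```

```text
t: 16.22
eef_pos: [0.4328, -0.0264, 0.0582]
tcp_rot: [-0.003, 3.141, -0.001]
force: [0.3, -0.4, 2.5]
opening: 0.0522
t: 16.55
eef_pos: [0.4328, -0.0264, 0.0582]
tcp_rot: [-0.002, 3.141, -0.0]
force: [-0.4, -0.5, 3.7]
opening: 0.0517
t 16.55 pos [ 0.4328 -0.0264  0.0582] tool shift cm [-0.07  0.02 -0.08] turn [-0.01  0.05  0.09] open 0.0517 F [-0.4 -0.5  3.7]
```

```bash
python3 -m jog '[[[0,0,-1,0,0,0,0.35],[0,0,-2.5,0,0,0,0.35],[0,0,-3,0,0,0,0.35],[0,0,-3,0,0,0,0.35],[0,0,-2.2,0,0,0,0.35]]]'
python3 -m jog '[[[0,-0.5,-1,0,0,0,0.35],[-0.3,-1.5,0,0,0,0,0.35],[-0.3,-2.5,0,0,0,0,0.35],[-0.3,-3,0,0,0,0,0.35],[-0.3,-3,0,0,0,0,0.35]]]'
python3 -m jog '[[[-0.15,-3,0,0,0,0,0.35],[0,-2.4,0,0,0,0,0.35],[0,-1.4,0,0,0,0,0.35],[0,-0.6,0,0,0,0,0.35],[0,0,0,0,0,0,0.35]]]'
python3 -m jog '[[[0,0,0,0,0,0,0.35],[0,0,0,0,0,0,0.35]]]'
python3 d.py .4463 -.206 .0982
python3 - <<'E'
from h import *
G=(0,255,0);S=(.447,-.206)
im=viewer.read_camera("scene"); overlay("scene",im,[(S,.033,.096,G),(S,.026,.127,(0,0,255))],(130,80,250,190),5,"s11")
E
```

```text
t: 16.97
eef_pos: [0.4325, -0.0262, 0.1773]
tcp_rot: [-0.003, 3.14, -0.0]
force: [0.6, -0.3, -1.2]
opening: 0.0518
t: 17.38
eef_pos: [0.4438, -0.1321, 0.1837]
tcp_rot: [0.004, -3.14, -0.001]
force: [0.7, -0.1, -1.6]
opening: 0.0517
t: 17.8
eef_pos: [0.4456, -0.2057, 0.184]
tcp_rot: [0.0, -3.14, -0.002]
force: [0.6, 0.3, -1.6]
opening: 0.0516
t: 17.97
eef_pos: [0.4461, -0.2041, 0.1845]
tcp_rot: [0.004, -3.141, -0.001]
force: [-0.1, 0.5, -2.1]
opening: 0.0517
t 17.97 pos [ 0.4461 -0.2041  0.1845] tool shift cm [-0.02 -0.19  8.63] turn [ 0.04 -0.02  0.16] open 0.0517 F [-0.1  0.5 -2.1]
```

View pics/s11.png

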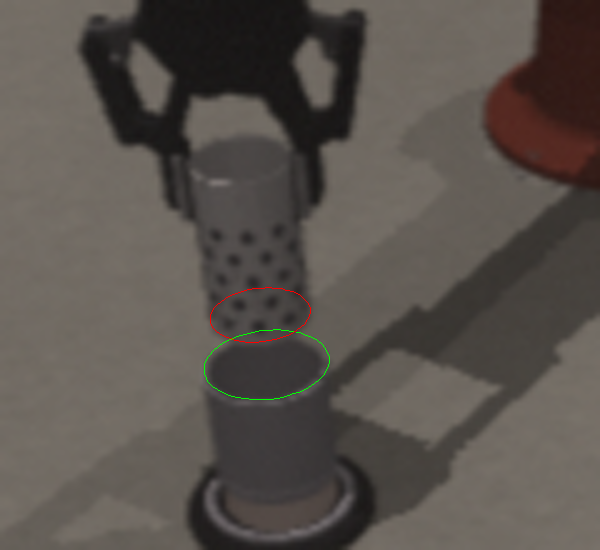

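The insert's bottom (crop 208–310) is centred over the pot mouth (206–330). Lowering it straight down.

```bash
python3 -m jog '[[[0,-0.05,1,0,0,0,0.35],[0,0,1.2,0,0,0,0.35],[0,0,1,0,0,0,0.35],[0,0,0.8,0,0,0,0.35],[0,0,0.6,0,0,0,0.35]]]'
python3 -m jog '[[[0,0,0,0,0,0,0.35],[0,0,0,0,0,0,0.35]]]'
python3 d.py .4463 -.2055 .0982
python3 - <<'E'
from h import *
im=viewer.read_camera("scene"); overlay("scene",im,[],(130,90,250,190),6,"s12")
E
```

```text
t: 18.43
eef_pos: [0.4454, -0.205, 0.1366]
tcp_rot: [0.003, -3.139, -0.002]
force: [0.4, 0.1, -1.4]
opening: 0.0514
t: 18.6
eef_pos: [0.4459, -0.2056, 0.1381]
tcp_rot: [0.003, -3.141, -0.001]
force: [0.4, -0.1, -0.4]
opening: 0.0517
t 18.6 pos [ 0.4459 -0.2056  0.1381] tool shift cm [-0.04  0.01  3.99] turn [ 0.04 -0.06  0.09] open 0.0517 F [ 0.4 -0.1 -0.4]
```

View pics/s12.png

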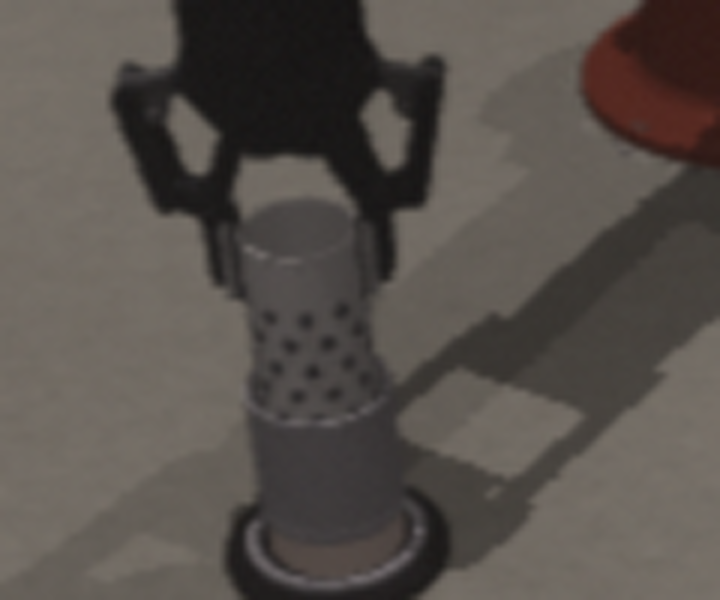

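It is inside the pot without contact, so it goes down the remaining 4 cm.

```bash
python3 -m jog '[[[0,0,0.8,0,0,0,0.35],[0,0,1,0,0,0,0.35],[0,0,0.8,0,0,0,0.35],[0,0,0.5,0,0,0,0.35],[0,0,0.3,0,0,0,0.35]]]'
python3 -m jog '[[[0,0,0.2,0,0,0,0.35],[0,0,0.15,0,0,0,0.35],[0,0,0.15,0,0,0,0.35],[0,0,0.1,0,0,0,0.35],[0,0,0,0,0,0,0.35]]]'
python3 d.py .4463 -.2055 .0982
```

```text
t: 19.07
eef_pos: [0.4455, -0.2053, 0.1032]
tcp_rot: [0.002, -3.14, -0.002]
force: [-0.6, 0.3, -1.6]
opening: 0.0516
t: 19.48
eef_pos: [0.4463, -0.2058, 0.0989]
tcp_rot: [-0.003, 3.141, -0.0]
force: [0.9, -0.9, -1.2]
opening: 0.0516
t 19.48 pos [ 0.4463 -0.2058  0.0989] tool shift cm [-0.    0.03  0.07] turn [-0.01  0.01  0.09] open 0.0516 F [ 0.9 -0.9 -1.2]
```

```bash
python3 -m jog '[[[0,0,0.1,0,0,0,0.35],[0,0,0.05,0,0,0,0.35],[0,0,0,0,0,0,0.35],[0,0,0,0,0,0,0.35]]]'
python3 d.py .4463 -.2055 .0982
```

```text
t: 19.82
eef_pos: [0.4467, -0.206, 0.0982]
tcp_rot: [-0.003, 3.141, -0.001]
force: [-0.1, 1.3, 4.5]
opening: 0.0517
t 19.82 pos [ 0.4467 -0.206   0.0982] tool shift cm [0.04 0.05 0.  ] turn [-0.03  0.05  0.09] open 0.0517 F [-0.1  1.3  4.5]
```

Seated, with contact at the expected z. Releasing and heading for the lid.

```bash
python3 -m jog '[[[0,0,0,0,0,0,0.6],[0,0,0,0,0,0,0.8],[0,0,0,0,0,0,1],[0,0,0,0,0,0,1],[0,0,0,0,0,0,1]]]'
python3 -m jog '[[[0,0,-1,0,0,0,1],[0,0,-2,0,0,0,1],[0,0,-3,0,0,0,1],[0,0,-3,0,0,0,1],[0,1,-1,0,0,0,1]]]'
python3 -m jog '[[[0,3,0,0,0,0,1],[0,3.9,0,0,0,0,1],[0.1,3.9,0,0,0,0,1],[0.1,3.9,0,0,0,0,1],[0.1,3.9,0,0,0,0,1]]]'
python3 -m jog '[[[0.1,3.9,0,0,0,0,1],[0.1,3.9,0,0,0,0,1],[0.1,3.9,0,0,0,0,1],[0.1,3.9,0,0,0,0,1],[0.1,2.5,0,0,0,0,1]]]'
python3 -m jog '[[[0,0.8,0,0,0,0,1],[0,0,0,0,0,0,1],[0,0,0,0,0,0,1]]]'
python3 d.py .4381 .2117 .018
python3 - <<'E'
from h import *
G=(0,255,0);S=(.447,-.206)
im=viewer.read_camera("scene"); overlay("scene",im,[(S,.026,.134,G)],(130,80,250,190),5,"s13")
im=viewer.read_camera("top"); overlay("top",im,[(S,.033,.096,G),(S,.026,.134,(0,0,255))],(290,210,390,285),7,"t13")
E
```

```text
t: 20.23
eef_pos: [0.446, -0.2056, 0.0968]
tcp_rot: [0.003, -3.141, -0.0]
force: [-0.1, 0.1, -0.4]
opening: 0.0855
t: 20.65
eef_pos: [0.4482, -0.1978, 0.2033]
tcp_rot: [-0.0, 3.135, -0.008]
force: [1.1, 0.2, 1.8]
opening: 0.0855
t: 21.07
eef_pos: [0.4422, -0.0078, 0.1974]
tcp_rot: [-0.001, 3.141, 0.0]
force: [-0.0, 0.3, -0.4]
opening: 0.0851
t: 21.48
eef_pos: [0.4365, 0.1745, 0.1974]
tcp_rot: [-0.007, 3.141, 0.002]
force: [1.1, -0.1, -0.7]
opening: 0.0854
t: 21.73
eef_pos: [0.4374, 0.1789, 0.1971]
tcp_rot: [0.004, -3.141, 0.001]
force: [1.1, 0.2, 0.4]
opening: 0.0852
t 21.73 pos [0.4374 0.1789 0.1971] tool shift cm [-0.09  3.29 17.91] turn [-0.05 -0.02  0.14] open 0.0852 F [1.1 0.2 0.4]
```

View pics/s13.png

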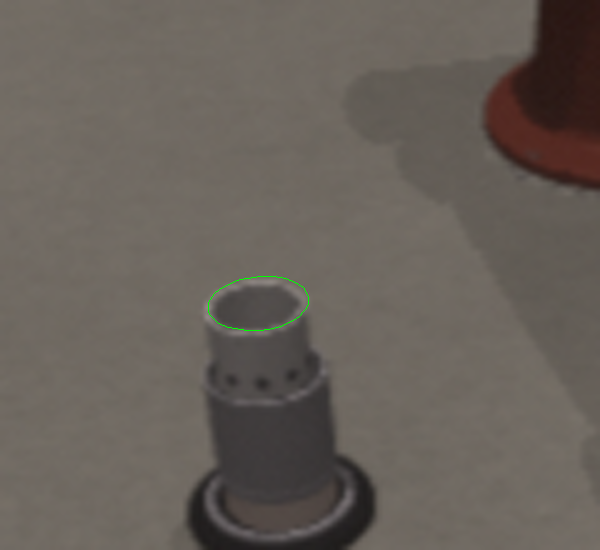

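View pics/t13.png

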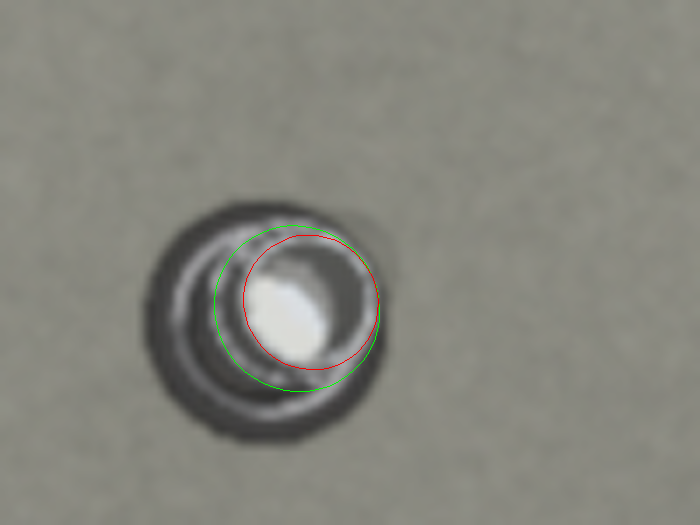

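The insert is seated and upright, and its rim matches the ring in both views. Now the lid.

```bash
python3 -m jog '[[[-0.07,2,2,0,0,0,1],[0,1.3,3,0,0,0,1],[0,0,3,0,0,0,1],[0,0,2.5,0,0,0,1],[0,0,1.5,0,0,0,1]]]'
python3 -m jog '[[[0,0,0,0,0,0,1],[0,0,0,0,0,0,1],[0,0,0,0,0,0,1]]]'
python3 d.py .4381 .2117 .018
```

```text
t: 22.25
eef_pos: [0.4367, 0.2103, 0.074]
tcp_rot: [-0.001, -3.137, 0.003]
force: [-0.4, -0.9, 0.3]
opening: 0.086
t: 22.5
eef_pos: [0.4395, 0.2117, 0.0788]
tcp_rot: [-0.0, 3.139, 0.001]
force: [0.3, 0.0, 0.3]
opening: 0.0855
t 22.5 pos [0.4395 0.2117 0.0788] tool shift cm [ 0.15 -0.    6.08] turn [0.03 0.12 0.  ] open 0.0855 F [0.3 0.  0.3]
```

```bash
python3 -m jog '[[[0.08,0,1.5,0,0,0,1],[0,0,1.6,0,0,0,1],[0,0,1.2,0,0,0,0.9],[0,0,0.8,0,0,0,0.8],[0,0,0.5,0,0,0,0.7]]]' 30
python3 -m jog '[[[0,0,0.3,0,0,0,0.6],[0,0,0,0,0,0,0.5],[0,0,0,0,0,0,0.5]]]'
python3 d.py .4381 .2117 .018
python3 - <<'E'
from h import *
im=viewer.read_camera("scene"); overlay("scene",im,[],(280,110,400,200),6,"s14")
E
```

```text
t: 22.92
eef_pos: [0.4376, 0.2121, 0.0211]
tcp_rot: [-0.002, 3.142, -0.0]
force: [0.7, 0.2, 0.6]
opening: 0.0602
t: 23.17
eef_pos: [0.4379, 0.2124, 0.0188]
tcp_rot: [-0.003, 3.141, 0.0]
force: [0.1, -0.2, 0.4]
opening: 0.0427
t 23.17 pos [0.4379 0.2124 0.0188] tool shift cm [-0.02 -0.07  0.08] turn [0.01 0.04 0.09] open 0.0427 F [ 0.1 -0.2  0.4]
```

View pics/s14.png

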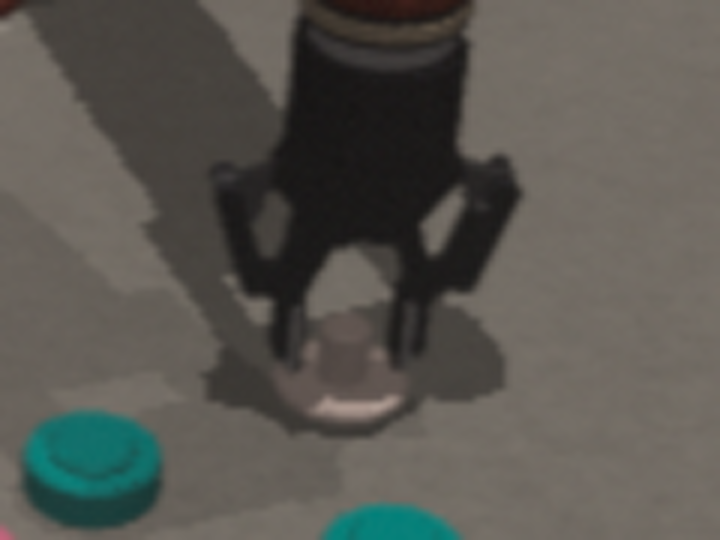

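The knob (crop 345,345) is between the fingers (295 and 405). Closing.

```bash
python3 -m jog '[[[0,0,0,0,0,0,0.4],[0,0,0,0,0,0,0.3],[0,0,0,0,0,0,0.2],[0,0,0,0,0,0,0.15],[0,0,0,0,0,0,0.1]]]' 30
python3 -m jog '[[[0,0,0,0,0,0,0.1],[0,0,0,0,0,0,0.1],[0,0,0,0,0,0,0.1]]]'
python3 d.py .4381 .2117 .018
```

```text
t: 23.63
eef_pos: [0.438, 0.2124, 0.019]
tcp_rot: [-0.003, 3.14, 0.001]
force: [-0.4, -0.2, 3.7]
opening: 0.0231
t: 23.88
eef_pos: [0.438, 0.2124, 0.0189]
tcp_rot: [-0.003, 3.141, 0.0]
force: [0.4, -0.5, 5.4]
opening: 0.0228
t 23.88 pos [0.438  0.2124 0.0189] tool shift cm [-0.01 -0.07  0.09] turn [0.02 0.06 0.09] open 0.0228 F [ 0.4 -0.5  5.4]
```

```bash
python3 -m jog '[[[0,0,-1,0,0,0,0.1],[0,0,-2.5,0,0,0,0.1],[0,0,-3.5,0,0,0,0.1],[0,0,-3.5,0,0,0,0.1],[0,0,-3.5,0,0,0,0.1]]]'
python3 -m jog '[[[0,-0.5,-2.3,0,0,0,0.1],[0,-1.5,-0.8,0,0,0,0.1],[-0.1,-2.5,0,0,0,0,0.1],[-0.1,-3.2,0,0,0,0,0.1],[-0.1,-3.3,0,0,0,0,0.1]]]'
python3 -m jog '[[[-0.1,-3.4,0,0,0,0,0.1],[-0.1,-3.4,0,0,0,0,0.1],[-0.1,-3.4,0,0,0,0,0.1],[-0.1,-3.4,0,0,0,0,0.1],[-0.1,-3.4,0,0,0,0,0.1]]]'
python3 -m jog '[[[-0.1,-3.4,0,0,0,0,0.1],[0,-3.4,0,0,0,0,0.1],[0,-2.6,0,0,0,0,0.1],[0,-2,0,0,0,0,0.1],[0,-1,0,0,0,0,0.1]]]'
python3 -m jog '[[[0,0,0,0,0,0,0.1],[0,0,0,0,0,0,0.1],[0,0,0,0,0,0,0.1]]]'
python3 d.py .4469 -.206 .1439
```

```text
t: 24.3
eef_pos: [0.4364, 0.2119, 0.1593]
tcp_rot: [0.003, -3.14, 0.001]
force: [1.1, -0.2, 0.5]
opening: 0.0229
t: 24.72
eef_pos: [0.4401, 0.1015, 0.1895]
tcp_rot: [-0.006, 3.141, 0.0]
force: [0.0, -0.6, -0.9]
opening: 0.0225
t: 25.13
eef_pos: [0.4451, -0.0692, 0.1892]
tcp_rot: [0.003, -3.141, -0.0]
force: [-0.3, 0.7, -0.2]
opening: 0.0225
t: 25.55
eef_pos: [0.4464, -0.1938, 0.1891]
tcp_rot: [-0.002, -3.141, 0.0]
force: [0.1, -0.1, -0.6]
opening: 0.0229
t: 25.8
eef_pos: [0.447, -0.1906, 0.1891]
tcp_rot: [0.004, -3.141, -0.001]
force: [0.2, 0.6, -0.9]
opening: 0.0229
t 25.8 pos [ 0.447  -0.1906  0.1891] tool shift cm [ 0.01 -1.54  4.51] turn [ 0.05 -0.03  0.15] open 0.0229 F [ 0.2  0.6 -0.9]
```

```bash
python3 -m jog '[[[0,-0.9,0.5,0,0,0,0.1],[0,-0.55,0.8,0,0,0,0.1],[0,0,0.6,0,0,0,0.1],[0,0,0,0,0,0,0.1],[0,0,0,0,0,0,0.1]]]'
python3 -m jog '[[[0,0,0,0,0,0,0.1]]]'
python3 d.py .4469 -.206 .1439
python3 - <<'E'
from h import *
G=(0,255,0);S=(.447,-.206)
im=viewer.read_camera("scene"); overlay("scene",im,[(S,.026,.134,G),(S,.031,.166,(0,0,255))],(130,80,250,190),5,"s15")
E
```

```text
t: 26.22
eef_pos: [0.4466, -0.2058, 0.1691]
tcp_rot: [0.003, -3.14, -0.002]
force: [0.7, -0.0, -0.7]
opening: 0.0228
t: 26.3
eef_pos: [0.4471, -0.2061, 0.1701]
tcp_rot: [0.003, -3.141, -0.001]
force: [0.8, -0.5, -0.3]
opening: 0.0228
t 26.3 pos [ 0.4471 -0.2061  0.1701] tool shift cm [0.02 0.01 2.62] turn [ 0.02 -0.02  0.1 ] open 0.0228 F [ 0.8 -0.5 -0.3]
```

View pics/s15.png

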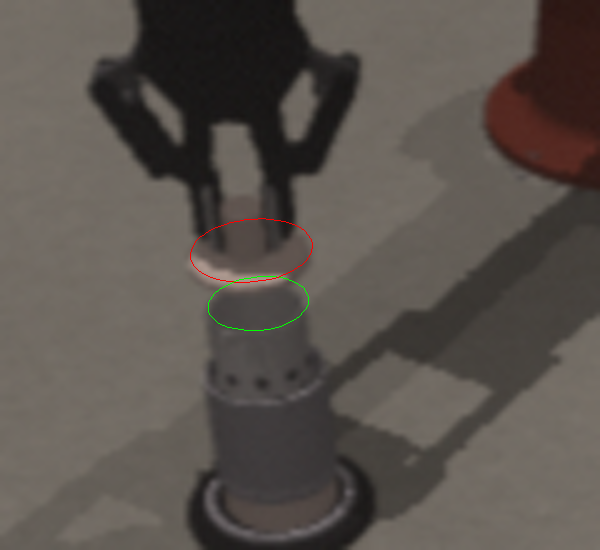

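The lid is centred over the insert: its disc (crop 188–312) and the insert (206–308) share the same offset. Lowering.

```bash
python3 -m jog '[[[0,0,0.6,0,0,0,0.1],[0,0,0.6,0,0,0,0.1],[0,0,0.5,0,0,0,0.1],[0,0,0.4,0,0,0,0.1],[0,0,0.2,0,0,0,0.1]]]'
python3 -m jog '[[[0,0,0.1,0,0,0,0.1],[0,0,0.1,0,0,0,0.1],[0,0,0.1,0,0,0,0.1],[0,0,0,0,0,0,0.1],[0,0,0,0,0,0,0.1]]]'
python3 d.py .4469 -.206 .1439
```

```text
t: 26.77
eef_pos: [0.4466, -0.2059, 0.1461]
tcp_rot: [0.003, -3.14, -0.001]
force: [-0.4, -0.4, -0.5]
opening: 0.023
t: 27.18
eef_pos: [0.4472, -0.2063, 0.1445]
tcp_rot: [-0.003, 3.141, -0.0]
force: [1.2, 0.2, -0.6]
opening: 0.0229
t 27.18 pos [ 0.4472 -0.2063  0.1445] tool shift cm [0.03 0.03 0.06] turn [-0.01  0.01  0.09] open 0.0229 F [ 1.2  0.2 -0.6]
```

```bash
python3 -m jog '[[[0,0,0.1,0,0,0,0.1],[0,0,0.05,0,0,0,0.1],[0,0,0,0,0,0,0.1],[0,0,0,0,0,0,0.1]]]'
python3 d.py .4469 -.206 .1439
```

```text
t: 27.52
eef_pos: [0.4476, -0.2065, 0.1439]
tcp_rot: [-0.003, 3.14, -0.001]
force: [-1.1, 1.0, 5.2]
opening: 0.0229
t 27.52 pos [ 0.4476 -0.2065  0.1439] tool shift cm [0.07 0.05 0.  ] turn [-0.04  0.07  0.09] open 0.0229 F [-1.1  1.   5.2]
```

Seated at the expected height. Releasing and backing away.

```bash
python3 -m jog '[[[0,0,0,0,0,0,0.35],[0,0,0,0,0,0,0.5],[0,0,0,0,0,0,0.7],[0,0,0,0,0,0,0.8],[0,0,0,0,0,0,0.8]]]'
python3 -m jog '[[[0,0,-1,0,0,0,0.8],[0,0,-2,0,0,0,0.8],[0,0,-2.5,0,0,0,0.8],[0,0,-2.5,0,0,0,0.8],[0,1,-1,0,0,0,0.8]]]'
python3 -m jog '[[[0,3,0,0,0,0,0.8],[0,3.5,0,0,0,0,0.8],[0,3.5,0,0,0,0,0.8],[0,3.5,0,0,0,0,0.8],[0,3,0,0,0,0,0.8]]]'
python3 -m jog '[[[0,2,0,0,0,0,0.8],[0,0,0,0,0,0,0.8],[0,0,0,0,0,0,0.8],[0,0,0,0,0,0,0.8]]]'
python3 - <<'E'
from h import *
G=(0,255,0);B=(0,0,255);S=(.447,-.206)
im=viewer.read_camera("scene"); overlay("scene",im,[(S,.031,.140,G),(S,.012,.168,B)],(130,80,250,190),5,"s16")
cv2.imwrite("pics/sfull.png",im[:,:,::-1])
im=viewer.read_camera("top"); overlay("top",im,[(S,.031,.140,G),(S,.012,.168,B)],(290,210,390,285),7,"t16")
cv2.imwrite("pics/tfull.png",im[:,:,::-1])
E
```

```text
t: 27.93
eef_pos: [0.4469, -0.2062, 0.1424]
tcp_rot: [0.003, -3.141, -0.0]
force: [0.3, -0.4, -0.9]
opening: 0.0682
t: 28.35
eef_pos: [0.4485, -0.1979, 0.2376]
tcp_rot: [0.0, 3.136, -0.006]
force: [0.0, -0.1, 0.7]
opening: 0.0682
t: 28.77
eef_pos: [0.4461, -0.0288, 0.2327]
tcp_rot: [-0.003, 3.142, 0.001]
force: [0.0, -0.1, -0.1]
opening: 0.0683
t: 29.1
eef_pos: [0.4467, -0.0114, 0.2327]
tcp_rot: [0.003, -3.141, 0.001]
force: [-0.6, -0.7, 0.5]
opening: 0.0686
```

View pics/s16.png

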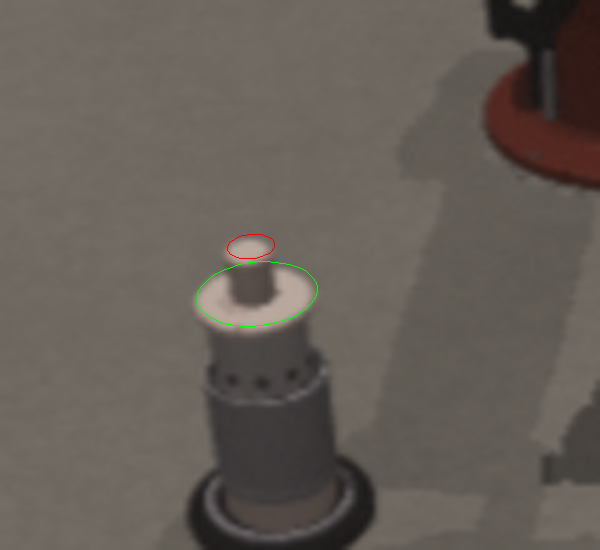

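View pics/t16.png

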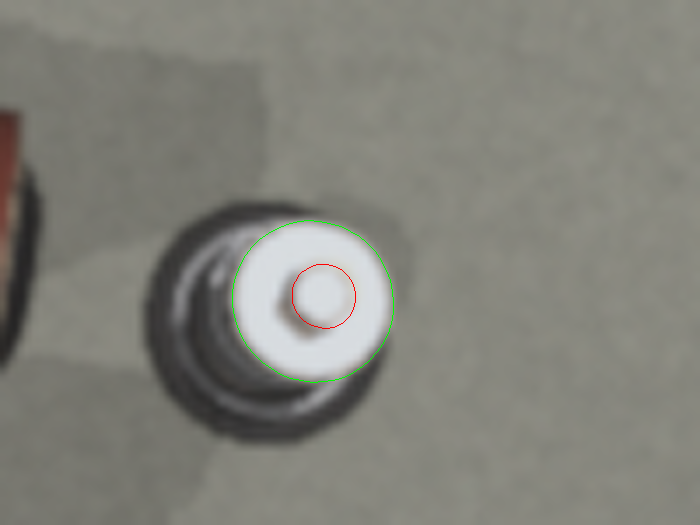

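View pics/sfull.png

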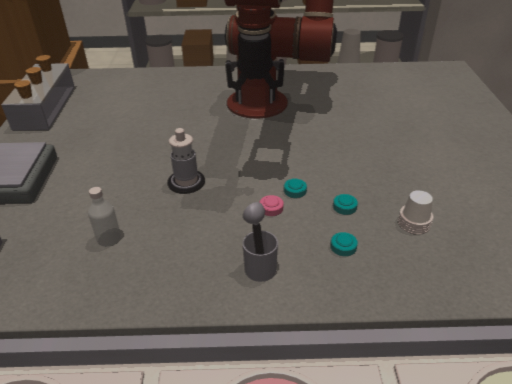

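The tower stands upright: lid knob at scene (180,135), and the lid's disc and knob match the rings in the top view. The cups, bottle and jug are unmoved, and the gripper is clear. Handing in.

```bash
python3 -c "
from station import ctrl
print(ctrl.job_done())"
```

```text
the job is handed in; nothing more can be done
None
```

I put the topping pot back together on its stand, working up from puck to pot to insert to lid, and handed it in at about 29 s of the 120 s allowed. The system reports no verdict.

- **Seating:** Each piece made contact within about 0.1 mm of its calculated seated height before I let go.
- **Final look:** In the top camera, the lid's disc and knob match where they should be if the stack is centred. The stack looks upright. I measured no tilt.
- **Bystanders:** In the last scene picture, the cups, bottle and jug stand where they did at the start. I compared that by eye. The gripper is open and about 19 cm to the side of the stack.
- **Disagreements:** The scene camera's overlays sat about 1–2 mm off the top camera's throughout, which fits the stated calibration error. While setting down the puck, the tool stood about 2 mm off in x with some sideways force (force on the tool peaked at about 25 N), but the pictures afterwards showed the puck centred.

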